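# Take the top parts tray off the nested pile

### The arm

A 7-joint arm with a two-finger parallel gripper is mounted at the origin on a cart in front of the work surface, level with it; the furniture and walls round the work are solid. World frame = base frame: x ahead of the robot, y to its left, z up, the work surface at z = 0. Lengths are in m, angles in degrees, forces in N, time in s.
With the tool pointing down it reaches from about 0.425 to 0.875 m from the base axis. Payload 4.7 kg.
Tool frame: the origin (TCP) lies midway between the tips of the shut fingers; the grasp point (between the pads) lies 19 mm behind it (ctrl.pinch_z is the distance from the TCP to the grasp point, in m); z points along the fingers, y is the line along which they close (so a half turn about z gives the same grasp; the last joint's range is limited). The gripper opens to 85 mm and grips with 20 to 120 N. Pads are 22 mm wide; open, the fingers measure 114 mm over their backs; the gripper's body (76 mm by 85 mm) begins 54 mm behind the grasp point. The pads swing forward as they close: fully open they stand 13 mm farther back than shut.
Start: joints at [-62.905, 18.392, -4.016, 83.108, 1.295, 78.541, -3.26], TCP at [0.288, 0.583, 0.231] pointing down, gripper open.
Joint ranges: [-163.93, 163.93], [-17.29, 119.83], [-79.2, 71.16], [3.27, 140.29], [-89.18, 269.18], [5.43, 117.66], [-154.24, 154.24]. Speed limits (degrees/s): [147.25, 147.25, 180, 180, 180, 180, 180].

### API

Orientations are given as a 3x3 rotation matrix whose columns are the frame's x, y, z axes.
In Python, from workcell import ctrl gives the robot as it stands. The module is installed in compiled form; this text tells all that it offers.
- The arm moves only by the tool arm_command, never from a script. Its argument "plan" is a list of rows, each a list of 7 numbers: the turn, a rotation vector about the tool's x, y, z in rad, then the shift along the tool's x, y, z in mm, then the opening, from -1 (shut) to 1 (fully open). A call has 1 to 5 rows; each row shifts and turns the commanded pose from where the row before left it, along the tool's axes as they then stand; what a row does not reach is not made up. A row lasts 1/8 s, in which the tool goes at most 62.5 mm and 10.7 degrees, less where a joint would pass 70% of its speed; a pose out of reach is approached as far as the arm can. A call with a gripper value outside its range is refused whole. The fingers move at their own pace and stop on an object; "force" is the grip in N (left out, the last holds). Time passes only in rows, so rows that do not move let the fingers close. It gives the time, the measured TCP pose, the force, the opening and the grip force at its end, in the units of the state.
- ctrl.read_state(): the state, without advancing time (a new reading comes with each control period).
- ctrl.camera(name): name is "scene" or "top" or "wrist"; returns a dict with "image" (384x512x3 uint8, blue, green, red), "K" (3x3 intrinsics, pixels), "rvec" (rotation vector, rad) and "tvec" (3), from world to camera coordinates, as OpenCV has them; the wrist camera has in their place "T_tool_cam" (4x4, takes a point from camera to tool coordinates, whose origin is the TCP and whose axes are the flange's). Camera axes: x right, y down, z forward; pixel columns grow to the right and rows downward; lengths in m; the calibration is good to about 2 mm. A picture is of the moment at which its call begins: read the wrist's pose just before it. There is no depth.
- ctrl.sign_off(): hands the job in; it is judged then, once.
Trained networks look in the newest picture that a camera, given by its name, has taken for a name from the list of things; names that differ only in an ending like _2 or _b are one class to them, and where a whole thing is asked for, a point or a joint stands for the part that bears it (a point fixed in the world has none). Each returns a list of dicts, best first, with "score" (0 to 1); they miss things now and then, are a little off and sometimes report something else, mostly with a low value. They report only what shows in the picture. A call takes as long as a camera call. They do not tell look-alikes from the thing itself.
- ctrl.look_for(camera, query): "at" ([column, row] in pixels, amid what is visible of it).
- ctrl.place_of(camera, query): "at" ([column, row] in pixels: a listed point, or the origin of a listed thing).
The state is a dict: "time_s": time; "joint_positions": joint angles; "dq": joint speeds; "joint_efforts": joint torques, N m; "ee_pos": TCP position; "orientation": TCP orientation; "ft_force": force on the tool from outside, world axes, zero at the start; "ft_torque": the same for the moment, N m; "gripper_width": opening from 0.0 (shut) to 1.0 (fully open); "grasp_force": force on a finger pad.
Only numpy, scipy, OpenCV 4.12 (cv2) and the standard library are available. Lean on these libraries where they do the work, as an engineer would, in place of code of your own. Each camera call takes 0.05 s, during which the arm holds its last target. There are 200 camera calls.

### The job

Two steel parts trays stand nested in a pile; the lower one holds the nut for the next job. Lift the top tray straight up off the pile and put it down gently, without dropping it, upright in the middle of the black rubber mat, its long side along the mat's long side. Leave the lower tray and the third, single tray standing where they are.

Things in the scene. Friction and masses are not known exactly. Their poses are not given: they have to be found in the camera images.
- top_tray: Bare steel open tray, 96 long (x) x 54 wide (y) x 52 mm high, plain upright 3 mm walls from 8 to 52 mm above its origin; below them a foot 82 x 40 x 8 mm. Origin: centre of the foot's underside, z up. Upper tray of the pile, empty, about 0.15 kg: its foot sits loosely (4 mm play) in the lower tray's mouth, its origin 44 mm above that tray's. The walls of both are flush: grip above the seam, 52 mm above the worktop (top rim at 96).
- lower_tray: Bare steel open tray, 96 long (x) x 54 wide (y) x 52 mm high, plain upright 3 mm walls from 8 to 52 mm above its origin; below them a foot 82 x 40 x 8 mm. Origin: centre of the foot's underside, z up. It is the lower tray of the pile, standing loose on the worktop, with a steel nut lying in it. It stays where it is.
- spare_tray: Bare steel open tray, 96 long (x) x 54 wide (y) x 52 mm high, plain upright 3 mm walls from 8 to 52 mm above its origin; below them a foot 82 x 40 x 8 mm. Origin: centre of the foot's underside, z up. It stands alone on the worktop, not part of the pile. It stays where it is.
- mat: Flat black rubber mat fixed to the worktop, 170 mm long (its x axis), 130 mm wide (its y axis), 3 mm thick. Origin: centre of its underside, on the worktop, z up. The top tray goes on it.
There are look-alikes about, which are no part of the job. Leave any blue look-alike of the top_tray alone.

How it is judged (in metres and radians):
On the way:
1. the top tray is lifted clear of the lower tray, its foot above that tray's rim (z of top_tray in the frame of lower_tray above 0.058 m), for 0.2 s.
At the end, for the whole second after the job is handed in: The top tray stands upright, at rest and released on the mat, its centre within 25 mm of the mat's centre and its long side within 15 degrees of the mat's long side (either way round); the lower tray and the single tray stand upright within 20 mm of where they were (horizontal distance between top_tray and mat below 0.025 m and z of top_tray in the frame of mat below 0.008 m and angle between each of top_tray, lower_tray, spare_tray's own z axis and vertical below 0.1 rad and angle between the x axis of top_tray and the x axis of mat, either way round below 0.26 rad and linear speed of top_tray below 0.02 m/s and distance of each of lower_tray, spare_tray from where it was at the start of the episode below 0.02 m); the robot touches nothing.
It fails at once if the top tray is dropped: once off the pile, nothing touches it while it is more than 20 mm above the mat (contact force between top_tray and anything else below 0.05 N and z of top_tray in the frame of mat above 0.023 m and distance of top_tray from where it was at the start of the episode above 0.02 m).
It also fails if it takes over 48 s, if anything falls off the work surface, if the arm or the gripper's body presses on something with over 40 N, if the wrist force passes 120 N, or if a joint passes its speed limit or range.

## Working session

There is one attempt and no reset: what is moved stays moved. The work goes in short steps, Python scripts to look and compute and a tool call to move; the robot and the scene stay as the last step left them, time stands still between calls to the robot, and variables do not carry over. Pictures are saved under pics/ and viewed, at most 10 in all, crops included, and the job is handed in when it is done.

Besides the shell and the picture viewer there is one more tool, called after "Request:" as name(argument=value, ...) on one line, values as JSON. arm_command: Moves the arm, as the interface text tells. Its arguments: {"type":"object","properties":{"plan":{"type":"array","items":{"type":"array","items":{"type":"number"}}},"force":{"type":"number"}},"required":["plan"]}

```bash
mkdir -p pics; cat > h.py <<'E'
import numpy as np, cv2
from workcell import ctrl
def ray(c,px,z):
    R=cv2.Rodrigues(np.array(c["rvec"],float))[0];t=np.array(c["tvec"],float).ravel()
    d=R.T@np.linalg.inv(np.array(c["K"]))@np.array([px[0],px[1],1.]);o=-R.T@t
    return o+d*(z-o[2])/d[2]
E
python3 - <<'E'
from h import *
s=ctrl.read_state();print(s["time_s"],s["ee_pos"],np.round(s["orientation"],3).tolist(),s["gripper_width"])
ims=[]
for n in("scene","top"):
    c=ctrl.camera(n);cv2.imwrite(f"pics/{n}0.png",c["image"])
    for q in("top_tray","lower_tray","spare_tray","mat"):
        for f in(ctrl.look_for,ctrl.place_of):
            print(n,q,f.__name__,[(np.round(r["at"]).tolist(),round(r["score"],2)) + ((np.round(ray(c,r["at"],.044 if q=="top_tray" else 0)[:2],3).tolist(),) if f.__name__=="place_of" else ()) for r in f(n,q)])
E
```

```text
0.0 [0.28767137 0.58226714 0.23022865] [[-0.897, 0.443, -0.001], [0.443, 0.897, -0.002], [-0.0, -0.002, -1.0]] 1.0020502751275777
scene top_tray call [([280.0, 187.0], 0.91), ([185.0, 161.0], 0.64)]
scene top_tray call [([280.0, 196.0], 0.92), ([185.0, 166.0], 0.84)]
scene lower_tray call [([280.0, 207.0], 0.58), ([349.0, 273.0], 0.39)]
scene lower_tray call [([278.0, 205.0], 0.85)]
scene spare_tray call [([233.0, 144.0], 0.65)]
scene spare_tray call [([232.0, 150.0], 0.94)]
scene mat call [([349.0, 274.0], 0.69)]
scene mat call [([349.0, 273.0], 0.92)]
top top_tray call [([140.0, 214.0], 0.95), ([262.0, 168.0], 0.56)]
top top_tray call [([144.0, 215.0], 0.75), ([260.0, 171.0], 0.6)]
top lower_tray call []
top lower_tray call []
top spare_tray call [([158.0, 152.0], 0.91)]
top spare_tray call [([160.0, 155.0], 0.64)]
top mat call [([360.0, 181.0], 0.85)]
top mat call [([360.0, 180.0], 0.87)]
```

View pics/top0.png

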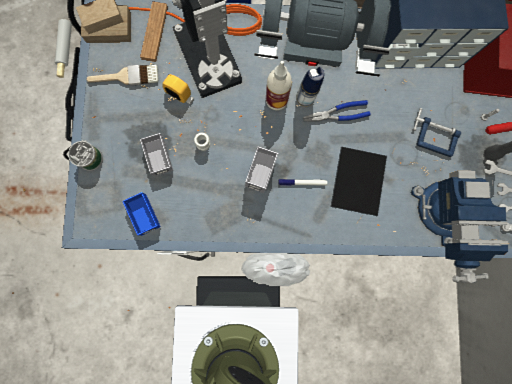

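View pics/scene0.png

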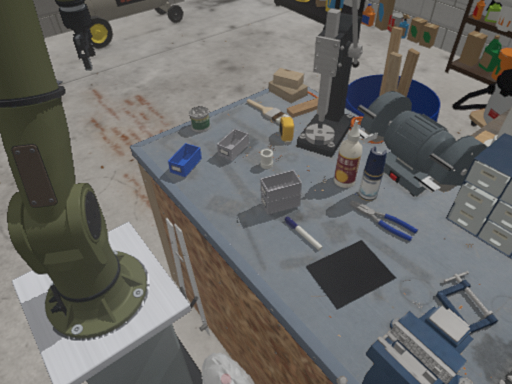

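The top view shows the pile at about (262,168), the spare tray at (155,155), the blue look-alike at (141,214) and the mat at (360,181). Next I get world positions and long-side directions from the top view.

```bash
python3 - <<'E'
from h import *
c=ctrl.camera("top");im=c["image"]
print("pile rim",ray(c,(263,165),.096),"place",ray(c,(260,171),.044),"spare",ray(c,(160,155),0))
print("base px0",ray(c,(235,370),.0),"K",c["K"][0][0])
hsv=cv2.cvtColor(im,cv2.COLOR_BGR2HSV)
m=(hsv[...,2]<45).astype(np.uint8);roi=np.zeros_like(m);roi[140:225,325:395]=1;m=cv2.morphologyEx(m*roi,cv2.MORPH_OPEN,np.ones((5,5)))
k=max(cv2.findContours(m,0,2)[0],key=cv2.contourArea);b=cv2.boxPoints(cv2.minAreaRect(k))
w=np.array([ray(c,p,.003)[:2] for p in b]);print("mat",w.round(3).tolist(),w.mean(0),np.linalg.norm(np.diff(w,axis=0),axis=1))
cv2.imwrite("pics/crop.png",cv2.resize(im[125:215,120:300],None,fx=4,fy=4,interpolation=2))
E
```

```text
pile rim [ 0.50799736 -0.05768903  0.096     ] place [ 0.50230556 -0.05297832  0.044     ] spare [0.54649314 0.21765073 0.        ]
base px0 [-0.00420794 -0.00233853  0.        ] K 388.86378883612736
mat [[0.417, -0.249], [0.585, -0.278], [0.566, -0.407], [0.399, -0.374]] [ 0.49159856 -0.32708953] [0.17032309 0.12964843 0.17076631]
```

View pics/crop.png

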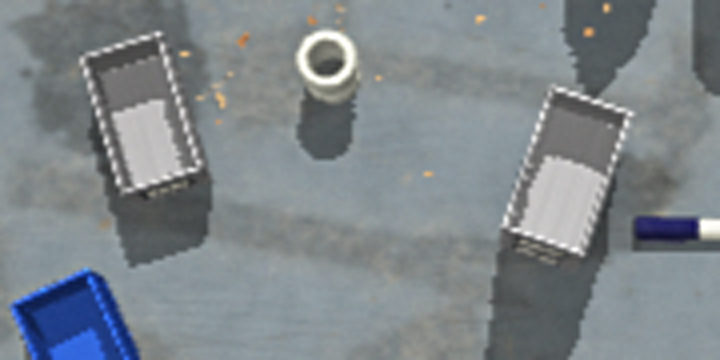

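The crop shows the pile's rim corners at roughly (258,147), (278,154), (266,189), (246,182) in full-image pixels. That puts its centre at (262,168) and its long side about -19° from world x. The mat's long side is about -10°. Now I move towards the pile.

Request:
arm_command(plan=[[0,0,0,-40,-40,0,1],[0,0,0,-40,-40,0,1],[0,0,0,-40,-40,0,1],[0,0,0,-40,-40,0,1],[0,0,0,-40,-40,0,1]])

```text
time_s: 1.58
ee_pos: [0.3792, 0.3131, 0.2316]
orientation: [[-0.897, 0.443, 0.001], [0.443, 0.897, 0.001], [-0.0, 0.001, -1.0]]
ft_force: [0.6, -0.0, 0.2]
gripper_width: 1.003
grasp_force: 0.0
```

Request:
arm_command(plan=[[0,0,0,-40,-40,0,1],[0,0,0,-40,-40,0,1],[0,0,0,-40,-40,0,1],[0,0,0,-40,-40,0,1],[0,0,0,-40,-40,0,1]])

```text
time_s: 2.2
ee_pos: [0.4698, 0.0453, 0.2318]
orientation: [[-0.897, 0.443, 0.001], [0.443, 0.897, 0.001], [-0.001, 0.001, -1.0]]
ft_force: [0.6, 0.3, -0.1]
gripper_width: 0.999
grasp_force: 0.0
```

Request:
arm_command(plan=[[0,0,-0.07,-37,-37,0,1],[0,0,-0.06,-38,-38,0,1],[0,0,0,0,0,0,1],[0,0,0,0,0,0,1]])

```text
time_s: 2.7
ee_pos: [0.5068, -0.0514, 0.2312]
orientation: [[-0.946, 0.323, -0.0], [0.323, 0.946, 0.001], [0.001, 0.001, -1.0]]
ft_force: [0.4, 0.6, 0.8]
gripper_width: 1.0
grasp_force: 0.0
```

```bash
cat >> h.py <<'E'
def wcam():
    s=ctrl.read_state();c=ctrl.camera("wrist")
    T=np.eye(4);T[:3,:3]=s["orientation"];T[:3,3]=s["ee_pos"]
    W=np.linalg.inv(T@np.array(c["T_tool_cam"]))
    c["rvec"]=cv2.Rodrigues(W[:3,:3])[0];c["tvec"]=W[:3,3];return s,c
E
python3 - <<'E'
from h import *
s,c=wcam();cv2.imwrite("pics/w1.png",c["image"])
print(s["time_s"],s["ee_pos"],np.round(s["orientation"],3).tolist(),np.round(c["T_tool_cam"],3).tolist())
print(s["ft_force"])
E
```

```text
2.7 [ 0.5067794  -0.05141286  0.23122868] [[-0.946, 0.323, -0.0], [0.323, 0.946, 0.001], [0.001, 0.001, -1.0]] [[0.001, -0.959, -0.282, 0.073], [1.0, 0.001, 0.002, -0.0], [-0.001, -0.282, 0.959, -0.143], [0.0, 0.0, 0.0, 1.0]]
[0.38338912 0.59331939 0.81019511]
```

View pics/w1.png

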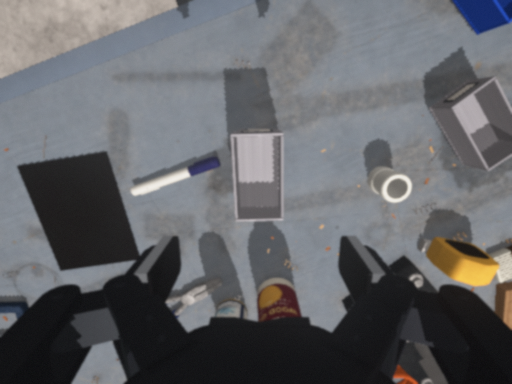

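The wrist view shows the top tray's rim with corners at (232,132), (283,132), (283,219), (235,220), already aligned with the tool. The mat's corners are at (108,152), (19,166), (61,270), (138,260).

```bash
python3 - <<'E'
from h import *
s,c=wcam();R=np.array(s["orientation"]);p=np.array(s["ee_pos"])
def rep(n,pts,z):
    w=np.array([ray(c,q,z) for q in pts]);m=w.mean(0)
    print(n,m.round(4),"sides",np.linalg.norm(np.roll(w,-1,0)-w,axis=1).round(3),[round(np.degrees(np.arctan2(*(w[a]-w[b])[1::-1])),1) for a,b in((0,1),(3,0),(2,1))],"tool mm",(R.T@(m-p)*1e3).round(1));return m
a=rep("tray",[(232,132),(283,132),(283,219),(235,220)],.096)
# mat from hsv mask
m=(c["image"].max(2)<45).astype(np.uint8);m[:130]=0;m[275:]=0;m[:,150:]=0;m=cv2.morphologyEx(m,cv2.MORPH_OPEN,np.ones((7,7)))
k=max(cv2.findContours(m,0,2)[0],key=cv2.contourArea);q=cv2.approxPolyDP(cv2.convexHull(k),8,True)[:,0];print(q.tolist())
rep("mat",q,.003); rep("mat0",[(108,152),(19,166),(61,270),(138,260)],.003)
E
```

```text
tray [ 0.5011 -0.0496  0.096 ] sides [0.052 0.095 0.053 0.096] [np.float64(-108.7), np.float64(-18.3), np.float64(-17.2)] tool mm [  5.5  -0.9 135.2]
[[97, 156], [136, 258], [60, 267], [20, 166]]
mat [ 0.4906 -0.3251  0.003 ] sides [0.162 0.122 0.162 0.111] [np.float64(173.2), np.float64(-101.4), np.float64(-101.3)] tool mm [ -73.1 -265.1  228. ]
mat0 [ 0.4928 -0.3211  0.003 ] sides [0.129 0.168 0.124 0.169] [np.float64(80.0), np.float64(-11.9), np.float64(-10.3)] tool mm [ -73.9 -260.7  228. ]
```

Request:
arm_command(plan=[[0,0,0,5,-2,30,1],[0,0,0,0,0,40,1],[0,0,0,0,0,40,1],[0,0,0,0,0,30,1],[0,0,0,0,0,15,1]])

```text
time_s: 3.42
ee_pos: [0.5005, -0.0508, 0.0748]
orientation: [[-0.947, 0.321, -0.002], [0.321, 0.947, 0.0], [0.002, -0.0, -1.0]]
ft_force: [-0.1, -0.4, -0.3]
gripper_width: 1.002
grasp_force: 0.0
```

Request:
arm_command(plan=[[0,0,0,0,0,10,1],[0,0,0,0,0,8,1],[0,0,0,0,0,0,1]])

```text
time_s: 3.8
ee_pos: [0.5017, -0.0523, 0.0584]
orientation: [[-0.946, 0.323, 0.0], [0.323, 0.946, 0.0], [-0.0, 0.0, -1.0]]
ft_force: [0.3, 0.1, -0.5]
gripper_width: 1.001
grasp_force: 0.0
```

Request:
arm_command(plan=[[0,0,0,0,0,0,0.4],[0,0,0,0,0,0,0.2],[0,0,0,0,0,0,0.1],[0,0,0,0,0,0,0],[0,0,0,0,0,0,-0.3]], force=40)

```text
time_s: 4.42
ee_pos: [0.5022, -0.0523, 0.0591]
orientation: [[-0.946, 0.323, 0.001], [0.323, 0.946, 0.0], [-0.001, 0.001, -1.0]]
ft_force: [-0.9, -0.1, 6.4]
gripper_width: 0.63
grasp_force: 42.0
```

Request:
arm_command(plan=[[0,0,0,0,0,0,-1],[0,0,0,0,0,0,-1],[0,0,0,0,0,0,-1],[0,0,0,0,0,0,-1]], force=40)

```text
time_s: 4.92
ee_pos: [0.5023, -0.0523, 0.0591]
orientation: [[-0.946, 0.323, 0.001], [0.323, 0.946, 0.0], [-0.001, 0.001, -1.0]]
ft_force: [-0.7, 1.6, 6.3]
gripper_width: 0.631
grasp_force: 42.0
```

Request:
arm_command(plan=[[0,0,0,0,0,-4,-1],[0,0,0,0,0,-6,-1],[0,0,0,0,0,-8,-1],[0,0,0,0,0,-10,-1],[0,0,0,0,0,-10,-1]])

```text
time_s: 5.55
ee_pos: [0.5017, -0.0524, 0.0972]
orientation: [[-0.946, 0.323, 0.0], [0.323, 0.946, 0.0], [-0.0, 0.0, -1.0]]
ft_force: [0.1, -1.0, -2.3]
gripper_width: 0.627
grasp_force: 42.1
```

```bash
python3 - <<'E'
from h import *
s=ctrl.read_state();print(s["ft_force"],s["ee_pos"])
c=ctrl.camera("scene");cv2.imwrite("pics/s2.png",cv2.resize(c["image"][90:290,180:420],None,fx=3,fy=3))
E
```

```text
[ 0.08225244 -0.97971212 -2.32681646] [ 0.50170232 -0.05243135  0.09719218]
```

View pics/s2.png

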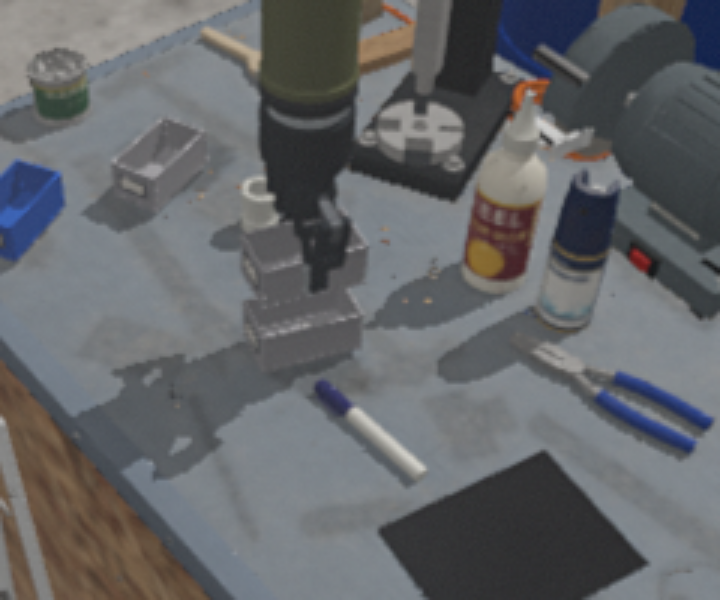

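The scene view shows the top tray held level above the lower tray, which has stayed put. The mat is clear. Next: lift higher and carry it over.

Request:
arm_command(plan=[[0,0,0,0,0,-15,-1],[0,0,0,0,0,-20,-1],[0,0,0,0,0,-20,-1],[0,0,0,0,0,-5,-1],[0,0,0,0,0,0,-1]])

```text
time_s: 6.22
ee_pos: [0.5016, -0.0523, 0.1565]
orientation: [[-0.946, 0.323, 0.0], [0.323, 0.946, 0.0], [-0.0, 0.0, -1.0]]
ft_force: [-0.6, 0.1, -1.4]
gripper_width: 0.627
grasp_force: 42.3
```

Request:
arm_command(plan=[[0,0,0,-6,-20,0,-1],[0,0,0,-10,-33,0,-1],[0,0,0,-12,-41,0,-1],[0,0,0,-12,-41,0,-1],[0,0,0,-12,-41,0,-1]])

```text
time_s: 6.85
ee_pos: [0.4932, -0.2367, 0.1553]
orientation: [[-0.947, 0.323, -0.001], [0.323, 0.947, 0.0], [0.002, -0.0, -1.0]]
ft_force: [0.4, 0.3, -1.9]
gripper_width: 0.624
grasp_force: 42.3
```

Request:
arm_command(plan=[[0,0,0,-12,-41,0,-1],[0,0,0,-10,-30,0,-1],[0,0,-0.05,-5,-14,0,-1],[0,0,-0.09,0,0,0,-1],[0,0,0,0,0,0,-1]])

```text
time_s: 7.48
ee_pos: [0.4914, -0.3248, 0.1552]
orientation: [[-0.982, 0.189, -0.002], [0.189, 0.982, 0.001], [0.002, 0.0, -1.0]]
ft_force: [0.3, 0.8, -1.6]
gripper_width: 0.627
grasp_force: 42.3
```

```bash
python3 - <<'E'
from h import *
s,c=wcam();cv2.imwrite("pics/w3.png",c["image"])
print(s["ee_pos"],np.round(s["orientation"],3).tolist())
R=cv2.Rodrigues(np.array(c["rvec"],float))[0];K=np.array(c["K"])
for L in [(0,0,0.003)]+[(dx,dy,.003) for dx in(-.085,.085) for dy in(-.065,.065)]:
    a=np.radians(-10.5);w=np.array([.492+L[0]*np.cos(a)-L[1]*np.sin(a),-.325+L[0]*np.sin(a)+L[1]*np.cos(a),.003])
    u=K@(R@w+np.array(c["tvec"]));print((u[:2]/u[2]).round())
E
```

```text
[ 0.49142041 -0.32475313  0.1551652 ] [[-0.982, 0.189, -0.002], [0.189, 0.982, 0.001], [0.002, 0.0, -1.0]]
[259. 180.]
[196. 101.]
[321. 100.]
[206. 248.]
[313. 247.]
```

View pics/w3.png

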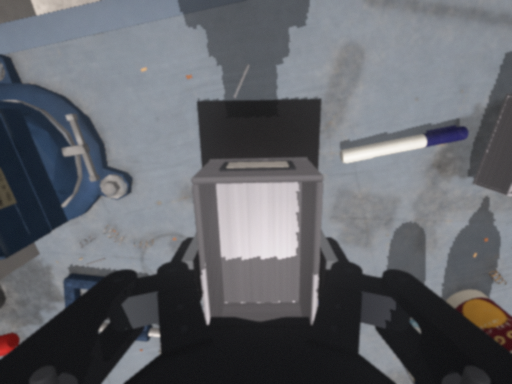

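The mat's near corners show at (198,101) and (321,99), which matches the prediction. The tray is square above it, so I lower it.

Request:
arm_command(plan=[[0,0,0,0,0,20,-1],[0,0,0,0,0,35,-1],[0,0,0,0,0,35,-1],[0,0,0,0,0,22,-1],[0,0,0,0,0,10,-1]])

```text
time_s: 8.15
ee_pos: [0.4906, -0.3237, 0.0316]
orientation: [[-0.982, 0.188, -0.004], [0.188, 0.982, 0.002], [0.004, 0.001, -1.0]]
ft_force: [-0.4, 0.3, -1.0]
gripper_width: 0.629
grasp_force: 42.4
```

Request:
arm_command(plan=[[0,0,0,0,0,5,-1],[0,0,0,0,0,3,-1],[0,0,0,0,0,2,-1],[0,0,0,0,0,0,-1]])

```text
time_s: 8.65
ee_pos: [0.4924, -0.325, 0.0247]
orientation: [[-0.982, 0.188, 0.001], [0.188, 0.982, -0.0], [-0.001, 0.0, -1.0]]
ft_force: [-0.1, 0.7, -1.5]
gripper_width: 0.632
grasp_force: 42.4
```

Request:
arm_command(plan=[[0,0,0,0,0,1.5,-1],[0,0,0,0,0,1.5,-1],[0,0,0,0,0,0,-1]])

```text
time_s: 9.02
ee_pos: [0.492, -0.3248, 0.0212]
orientation: [[-0.982, 0.188, -0.0], [0.188, 0.982, 0.0], [0.0, 0.0, -1.0]]
ft_force: [-0.8, 0.5, -0.8]
gripper_width: 0.626
grasp_force: 42.4
```

Request:
arm_command(plan=[[0,0,0,0,0,1,-1],[0,0,0,0,0,1,-1],[0,0,0,0,0,0,-1]])

```text
time_s: 9.4
ee_pos: [0.492, -0.3249, 0.0192]
orientation: [[-0.982, 0.188, -0.0], [0.188, 0.982, 0.0], [0.0, 0.0, -1.0]]
ft_force: [0.2, -0.3, -2.1]
gripper_width: 0.626
grasp_force: 42.4
```

Request:
arm_command(plan=[[0,0,0,0,0,1,-1],[0,0,0,0,0,0,-1],[0,0,0,0,0,0,-1]])

```text
time_s: 9.78
ee_pos: [0.4921, -0.3249, 0.0183]
orientation: [[-0.982, 0.188, 0.0], [0.188, 0.982, 0.0], [-0.0, 0.0, -1.0]]
ft_force: [-1.1, -0.8, -1.7]
gripper_width: 0.631
grasp_force: 42.4
```

Request:
arm_command(plan=[[0,0,0,0,0,1,-1],[0,0,0,0,0,0,-1],[0,0,0,0,0,0,-1]])

```text
time_s: 10.15
ee_pos: [0.4921, -0.325, 0.0182]
orientation: [[-0.982, 0.188, 0.0], [0.188, 0.982, 0.001], [-0.0, 0.001, -1.0]]
ft_force: [-2.1, 1.0, 5.3]
gripper_width: 0.625
grasp_force: 42.9
```

Request:
arm_command(plan=[[0,0,0,0,0,0.7,-1],[0,0,0,0,0,0,-1],[0,0,0,0,0,0,-1]])

```text
time_s: 10.52
ee_pos: [0.4921, -0.3249, 0.0182]
orientation: [[-0.982, 0.188, 0.0], [0.188, 0.982, 0.001], [-0.0, 0.001, -1.0]]
ft_force: [-3.9, 3.3, 11.1]
gripper_width: 0.632
grasp_force: 43.4
```

The force jumped, so the tray is on the mat. Release and back off straight up.

Request:
arm_command(plan=[[0,0,0,0,0,0,0.4],[0,0,0,0,0,0,0.7],[0,0,0,0,0,0,1],[0,0,0,0,0,0,1],[0,0,0,0,0,0,1]])

```text
time_s: 11.15
ee_pos: [0.492, -0.3249, 0.0165]
orientation: [[-0.982, 0.188, -0.0], [0.188, 0.982, 0.0], [0.0, -0.0, -1.0]]
ft_force: [0.3, 0.4, 0.0]
gripper_width: 0.998
grasp_force: 0.0
```

Request:
arm_command(plan=[[0,0,0,0,0,-10,1],[0,0,0,0,0,-25,1],[0,0,0,0,0,-40,1],[0,0,0,0,0,-40,1],[0,0,0,0,0,-40,1]])

```text
time_s: 11.78
ee_pos: [0.492, -0.3251, 0.1737]
orientation: [[-0.982, 0.188, 0.001], [0.188, 0.982, -0.0], [-0.001, 0.0, -1.0]]
ft_force: [0.7, 0.6, -0.1]
gripper_width: 1.003
grasp_force: 0.0
```

Request:
arm_command(plan=[[0,0,0,0,0,-30,1],[0,0,0,0,0,-15,1],[0,0,0,0,0,0,1],[0,0,0,0,0,0,1]])

```text
time_s: 12.28
ee_pos: [0.4914, -0.3244, 0.2152]
orientation: [[-0.982, 0.188, -0.002], [0.188, 0.982, 0.001], [0.002, 0.001, -1.0]]
ft_force: [-0.9, 0.5, -0.8]
gripper_width: 1.0
grasp_force: 0.0
```

```bash
python3 - <<'E'
from h import *
s,c=wcam();d=ctrl.camera("scene");print(s["ee_pos"],s["gripper_width"],s["ft_force"])
cv2.imwrite("pics/e.png",np.hstack([c["image"][:,60:452],d["image"][:,130:512]]))
E
```

```text
[ 0.49142256 -0.3244126   0.21520541] 0.9996881100775823 [-0.85433615  0.51182607 -0.80394942]
```

View pics/e.png

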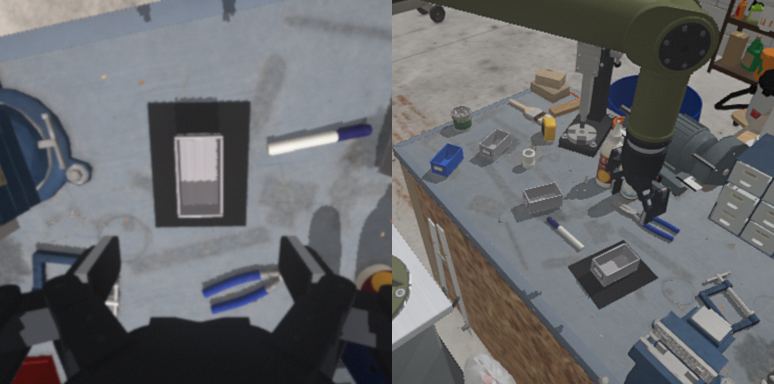

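The tray stands upright in the middle of the mat, at about (200,175) in the left half, with its long side along the mat's. The lower tray and the spare tray stand where they were.

```bash
python3 -c "
from workcell import ctrl
print(ctrl.sign_off())"
```

```text
the job is handed in; nothing more can be done
None
```

The top tray is standing upright and released in the middle of the mat, aligned with its long side; the lower and single trays look undisturbed in the last picture, and the job is handed in (no verdict was returned).

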